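Hook a power module out of a deep instrument bay

ROBOT

A 7-joint arm with a two-finger parallel gripper is mounted at the origin on the work surface. World frame = base frame: x ahead of the robot, y to its left, z up, the work surface at z = 0. Lengths are in m, angles in rad, forces in N, time in s.
With the tool pointing down it reaches from about 0.4 to 0.85 m from the base axis. Payload 10.4 kg.
Tool frame: the origin (TCP) lies at the very end of the fingers, on their centre line; the grasp point (between the pads) lies 19 mm behind it; z points along the fingers, y is the line along which they close (so a half turn about z gives the same grasp; the last joint's range is limited). The gripper opens to 85 mm and grips with 20 to 120 N. Pads are 22 mm wide; open, the fingers measure 114 mm over their backs; the gripper's body (76 mm by 85 mm) begins 54 mm behind the grasp point. The pads swing forward as they close: fully open they stand 13 mm farther back than shut.
Start: joints at [1.178, 0.332, -0.065, 1.46, 0.022, 1.35, -0.088], TCP at [0.226, -0.583, 0.231] pointing down, gripper open.
Joint ranges: [-2.6, 2.6], [-0.5, 2.12], [-1.47, 1.34], [0.16, 2.42], [-1.27, 4.41], [0.06, 2.06], [-2.6, 2.6]. Speed limits (rad/s): [2.22, 2.22, 2.79, 2.79, 3.14, 3.14, 3.14].

INTERFACE

Orientations are given as a unit quaternion [x, y, z, w].
In Python, from workcell import * gives the robot as it stands.
- The arm moves only by the tool step_arm, never from a script. Its argument "commands" is one flat list of numbers, 7 for each row, row after row: the finger opening in mm, from 0 to 85.4, then the shift along the world's x, y, z as a fraction of full scale, then the turn, a rotation vector about the world's x, y, z as a fraction of full scale. A call has exactly 10 rows; each row is the pose to reach, as a shift and turn from the pose commanded when the call began, turning the shorter way round; what a row does not reach only later rows make up. Full scale, the value 1, is 0.6 m for a shift and pi rad for a turn. A row lasts 1/8 s, in which the tool goes at most 62.5 mm and 10.7 degrees, less where a joint would pass 70% of its speed; a pose out of reach is approached as far as the arm can. A call with a number of a shift or a turn outside -1 to 1 is refused whole. A call with a gripper value outside its range is refused whole. The fingers move at their own pace and stop on an object; "squeeze" is the grip in N (left out, the last holds). Time passes only in rows, so rows that repeat a pose let the fingers close, or fill a call up. It gives the time, the measured TCP pose, the force, the opening and the grip force at its end, in the units of the state.
- get_obs(): the state, without advancing time (a new reading comes with each control period).
- camera(name): name is "scene" or "side" or "wrist"; returns the picture (384x512x3 uint8, red, green, blue); there is no depth.
- camera_params(name): a dict with "mtx" (3x3 intrinsics, pixels), "dist" ([k1, k2, p1, p2, k3] as OpenCV has them; the pictures are not rectified), "extrinsics" (4x4, takes a point from world to camera coordinates); the wrist camera has in their place "tool_from_camera" (4x4, takes a point from camera to tool coordinates, whose origin is the TCP and whose axes are the flange's). Camera axes: x right, y down, z forward; pixel columns grow to the right and rows downward; lengths in m; the calibration is good to about 2 mm. A picture is of the moment at which its call begins: read the wrist's pose just before it. camera_params takes no time and is no camera call.
- hand_in(): hands the job in; it is judged then, once.
The state is a dict: "clock": time; "joint_pos": joint angles; "joint_velocities": joint speeds; "tau": joint torques, N m; "position": TCP position; "ee_rot": TCP orientation; "ft_force": force on the tool from outside, world axes, zero at the start; "torque": the same for the moment, N m; "grip_width": opening from 0.0 (shut) to 1.0 (fully open); "grasp_force": force on a finger pad.
Only numpy, scipy, OpenCV 4.12 (cv2) and the standard library are available. Lean on these libraries where they do the work, as an engineer would, in place of code of your own. Each camera call takes 0.05 s, during which the arm holds its last target. There are 200 camera calls.

TASK

Take the yellow-handled hook from its black mat, reach into the narrow bay of the grey instrument, hook the power module by its orange lifting bar, raise its front over the step inside the bay and draw it gently all the way out to lie flat on the aluminium tray in front. Never heave the module onto its nose against the step; do it with the hook alone, without touching the module with the gripper, then lay the hook back on its mat standing on its foot as it was, let go, and leave the other things on the bench where they are.

Things in the scene. Friction and masses are not known exactly. Their poses are not given: they have to be found in the camera images.
- chassis: Grey bench instrument, fixed, 110 mm high, with a deep narrow bay open at one end (mouth) and roofed by louvres with 19 mm gaps. Origin: on the bench, below the middle of the mouth; +x runs level into the bay, -x out over the tray, z up. Bay: 66 mm wide (y -33 to 33), 210 mm deep, floor 10 mm and louvres' underside 105 mm above the bench. A solid part with meter and knobs stands at y -39 to -103.
- tray_mid (a point): Middle of the fixed aluminium tray's top, 22 mm above the bench, 80 mm out from the mouth; axes as the instrument. The tray is 66 mm wide between side rims whose tops are 32 mm above the bench, and runs from 160 mm outside the mouth level on into the bay, to 60 mm inside it (instrument x = 60). There a sharp step goes down 12 mm to the bay floor, on which the module lies.
- module: Loose power module, 0.22 to 0.48 kg, lying on the bay floor just behind the step, front (-x) to the mouth. Origin: centre of its underside. Green base 110 x 54 x 6 mm. A finned heat sink covers x = 22 to 54 up to z = 32; the base before it is bare between side rails 6 mm high, 44 mm apart. It slides at 1 to 4 N; pulled against the step by its bar it tips nose down if pulled hard (over about 5 N).
- module_front (a point): Middle of the module's front lower edge, at module x = -55, z = 0; axes as the module. The orange lifting bar: 5 mm round, across the module, axis 32 mm above its underside, on two 5 mm posts (42 mm between them). It is clamped firmly on the side rails, anywhere from module x = -44 to x = -14: where is not told. Under it is free space down to the base. Lifted by it, the front rises, the rear edge stays down.
- picker_grip (a point): Grip point of the long-reach hook, half-way along its yellow handle, 36 mm above its underside; x along the shaft to the hook, z up. The handle is a fin 18 mm wide (y), 100 mm long (x), 52 mm high, on a foot 34 mm wide, 6 mm high. Steel shaft 10 mm wide, 30 to 38 mm above the underside.
- picker_lip (a point): Middle of the hook's lip, 2.5 mm above the underside, 221 mm ahead of the grip point; same axes. At the shaft's end a blade 6 mm thick (227 to 233 mm ahead of the grip point), 16 mm wide, goes straight down to the level of the underside and ends in this lip, 5 mm high, 16 mm wide, that points 12 mm back to the handle (215 to 227 mm).
- picker: The same hook as a whole, 0.25 kg: origin under the middle of its handle, on the underside; axes as at the grip point. It stands on foot and hook end.
- mat: Black rubber mat, 330 x 110 x 3 mm, fixed. Origin: centre of its underside, on the bench; x along its length. The hook stands on it.
- cup: White mug, 76 mm wide, 65 mm high, to be left alone. Origin: centre of its underside.
- meter: Yellow hand-held meter, 150 x 80 x 34 mm, to be left alone. Origin: centre of its underside.
- jar: White jar with red cap, 56 mm wide, 70 mm high, to be left alone. Origin: centre of its underside.
- driver: Blue screwdriver lying on the bench, to be left alone.
- board: Green circuit board, 100 x 80 mm, to be left alone. Origin: centre of its underside.
- partsbin: Blue open parts bin, 120 x 90 x 50 mm, to be left alone. Origin: centre of its underside.
There are look-alikes about, which are no part of the job. What is shaped like the module but purple is not meant.

How it is judged:
By the outcome, as a careful person would: the job done as asked, in the order asked, and still so for the second after the job is handed in, with the robot touching nothing.
It also fails if it takes over 51 s, if anything falls off the work surface, if the arm or the gripper's body presses on something with over 40 N, if the wrist force passes 120 N, or if a joint passes its speed limit or range.

## Working session

There is one attempt and no reset: what is moved stays moved. The work goes in short steps, Python scripts to look and compute and a tool call to move; the robot and the scene stay as the last step left them, time stands still between calls to the robot, and variables do not carry over. Pictures are saved under pics/ and viewed, at most 10 in all, crops included, and the job is handed in when it is done.

Besides the shell and the picture viewer there is one more tool, called after "Emit:" as name(argument=value, ...) on one line, values as JSON. step_arm: Moves the arm, as the interface text tells. Its arguments: {"type":"object","properties":{"commands":{"type":"array","items":{"type":"number"}},"squeeze":{"type":"number"}},"required":["commands"]}

```bash
mkdir -p pics; ls; python3 - <<'E'
from workcell import *
import cv2,numpy as np
o=get_obs();print({k:np.round(v,3) for k,v in o.items()})
for n in("scene","side"):
    im=camera(n);cv2.imwrite(f"pics/{n}0.png",im[:,:,::-1]);p=camera_params(n)
    print(n,p)
print(camera_params("wrist"))
a=cv2.imread("pics/scene0.png");b=cv2.imread("pics/side0.png")
E
```

```text
pics
{'clock': np.float64(0.0), 'joint_pos': array([ 1.178,  0.333, -0.065,  1.461,  0.022,  1.35 , -0.089]), 'joint_velocities': array([-0.001, -0.   ,  0.   ,  0.   ,  0.002,  0.   , -0.001]), 'tau': array([-1.0000e-03, -6.2545e+01,  4.8000e-02, -3.9161e+01,  1.6000e-02,
        1.0000e-02,  0.0000e+00]), 'position': array([ 0.226, -0.582,  0.23 ]), 'ee_rot': array([ 0.983,  0.184, -0.   , -0.001]), 'ft_force': array([-0.046, -0.191, -1.28 ]), 'torque': array([-0.024, -0.039, -0.024]), 'grasp_force': np.float64(0.0), 'grip_width': np.float64(1.0)}
scene {'mtx': array([[395.48236043,   0.        , 254.17463705],
       [  0.        , 395.48236043, 194.58857905],
       [  0.        ,   0.        ,   1.        ]]), 'dist': array([-0.05493398,  0.        ,  0.        ,  0.        ,  0.        ]), 'extrinsics': array([[ 0.66054492,  0.75077807, -0.00356292, -0.37098183],
       [ 0.6327475 , -0.55924181, -0.53561105, -0.28314803],
       [-0.40411756,  0.35154073, -0.84445729,  1.63484736],
       [ 0.        ,  0.        ,  0.        ,  1.        ]])}
side {'mtx': array([[462.65160714
[... 373 characters left out ...]
44, -0.74058792,  1.38732574],
       [ 0.        ,  0.        ,  0.        ,  1.        ]])}
{'mtx': array([[324.89326937,   0.        , 251.49219124],
       [  0.        , 324.89326937, 186.04344325],
       [  0.        ,   0.        ,   1.        ]]), 'dist': array([-0.09189192,  0.        ,  0.        ,  0.        ,  0.        ]), 'tool_from_camera': array([[ 4.12835096e-05, -9.44761027e-01, -3.27759972e-01,
         8.46304870e-02],
       [ 9.99999948e-01, -6.57413532e-05,  3.15454554e-04,
         1.17501623e-04],
       [-3.19576553e-04, -3.27759968e-01,  9.44760976e-01,
        -1.43125386e-01],
       [ 0.00000000e+00,  0.00000000e+00,  0.00000000e+00,
         1.00000000e+00]])}
```

View pics/scene0.png

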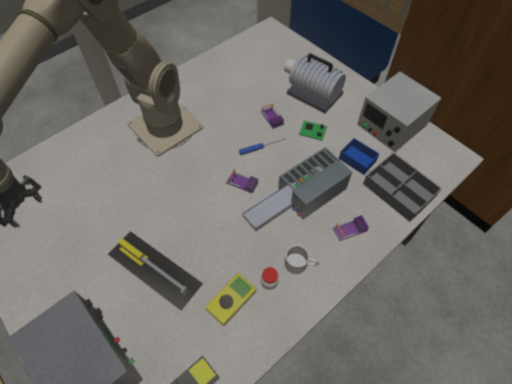

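View pics/side0.png

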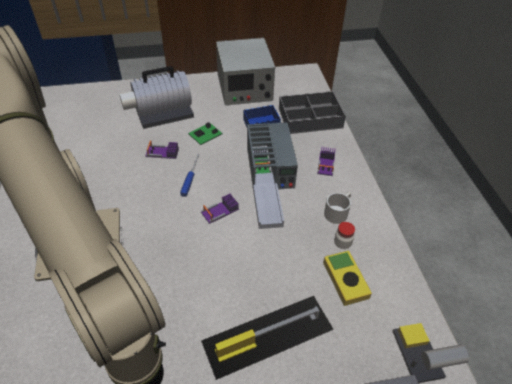

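```bash
cat > h.py <<'E'
from workcell import *
import cv2,numpy as np
from scipy.spatial.transform import Rotation as R
def ray(n,px,obs=None):
    p=camera_params(n);u=cv2.undistortPoints(np.array(px,float).reshape(-1,1,2),p["mtx"],p["dist"]).reshape(-1,2)
    d=np.c_[u,np.ones(len(u))]
    if n=="wrist":
        T=np.eye(4);T[:3,:3]=R.from_quat(obs["ee_rot"]).as_matrix();T[:3,3]=obs["position"];T=T@p["tool_from_camera"]
    else: T=np.linalg.inv(p["extrinsics"])
    return T[:3,3],d@T[:3,:3].T
def onz(n,px,z,obs=None):
    o,d=ray(n,px,obs);return o+d*((z-o[2])/d[:,2])[:,None]
def proj(n,X,obs=None):
    p=camera_params(n)
    if n=="wrist":
        T=np.eye(4);T[:3,:3]=R.from_quat(obs["ee_rot"]).as_matrix();T[:3,3]=obs["position"];E=np.linalg.inv(T@p["tool_from_camera"])
    else:E=p["extrinsics"]
    return cv2.projectPoints(np.array(X,float),cv2.Rodrigues(E[:3,:3])[0],E[:3,3],p["mtx"],p["dist"])[0].reshape(-1,2)
def tri(pa,pb):
    (o1,d1),(o2,d2)=ray("scene",[pa]),ray("side",[pb])
    A=np.c_[d1[0],-d2[0]];s=np.linalg.lstsq(A,o2-o1,rcond=None)[0]
    a=o1+s[0]*d1[0];b=o2+s[1]*d2[0];return (a+b)/2,np.linalg.norm(a-b)
E
python3 - <<'E'
from h import *
for n in("scene","side"):
    im=cv2.imread(f"pics/{n}0.png");hsv=cv2.cvtColor(im,cv2.COLOR_BGR2HSV)
    m=cv2.inRange(hsv,(22,130,90),(34,255,255))
    c,_=cv2.findContours(m,0,2)
    for k in c:
        if cv2.contourArea(k)>60:
            r=cv2.minAreaRect(k);print(n,"yel",np.round(r[0]),np.round(r[1]),r[2],cv2.contourArea(k))
    m=cv2.inRange(im,(0,0,0),(55,55,55))
    c,_=cv2.findContours(cv2.morphologyEx(m,cv2.MORPH_CLOSE,np.ones((9,9))),0,2)
    for k in c:
        if cv2.contourArea(k)>1500:
            b=cv2.boxPoints(cv2.minAreaRect(k));q=onz(n,b,0.003);print(n,"mat",np.round(q[:,:2],3).tolist(),b.round().tolist())
a=cv2.imread("pics/scene0.png")[140:235,230:360];b=cv2.imread("pics/side0.png")[110:235,225:325]
a=cv2.resize(a,None,fx=4,fy=4,interpolation=2)[:, :400+120];b=cv2.resize(b,None,fx=2.8,fy=4,interpolation=2)
h=max(len(a),len(b));o=np.zeros((h,a.shape[1]+b.shape[1],3),np.uint8);o[:len(a),:a.shape[1]]=a;o[:len(b),a.shape[1]:]=b
cv2.imwrite("pics/c1.png",o);print(o.shape)
E
```

```text
scene yel [202. 372.] [22. 18.] 53.13010025024414 346.0
scene yel [230. 298.] [25. 48.] 43.958370208740234 1105.0
scene yel [131. 251.] [32. 12.] 36.469234466552734 275.5
scene mat [[0.747, 0.292], [0.691, 0.595], [0.964, 0.592], [0.994, 0.307]] [[348.0, 201.0], [388.0, 149.0], [445.0, 193.0], [405.0, 245.0]]
scene mat [[-0.309, 1.033], [0.482, 1.996], [1.215, 0.635], [0.696, 0.052]] [[291.0, 0.0], [511.0, 0.0], [511.0, 231.0], [291.0, 231.0]]
scene mat [[-1.305, -0.336], [-0.95, 0.638], [-0.202, 0.256], [-0.529, -0.507]] [[-22.0, 23.0], [164.0, -20.0], [186.0, 74.0], [0.0, 117.0]]
side yel [237. 351.] [ 6. 40.] 68.19859313964844 174.5
side yel [234. 340.] [ 9. 43.] 68.19859313964844 306.5
side yel [414. 334.] [21. 25.] 77.47119140625 410.0
side yel [347. 276.] [55. 26.] 63.43495178222656 965.0
side mat [[0.064, -0.433], [0.056, -0.26], [0.235, -0.291], [0.226, -0.462]] [[95.0, 383.0], [95.0, 318.0], [164.0, 318.0], [164.0, 383.0]]
side mat [[0.325, -0.371], [0.656, -0.292], [0.665, -0.406], [0.351, -0.473]] [[201.0, 341.0], [317.0, 294.0], [333.0, 332.0], [216.0, 378.0]]
side mat [[0.714, 0.615], [1.016, 0.617], [0.959, 0.394], [0.682, 0.397]] [[271.0, 98.0], [342.0, 91.0], [345.0, 126.0], [274.0, 134.0]]
side mat [[-0.508, 1.674], [2.197, 1.287], [1.306, -0.195], [-0.236, 0.069]] [[0.0, 0.0], [511.0, 0.0], [511.0, 235.0], [0.0, 235.0]]
(500, 800, 3)
```

View pics/c1.png

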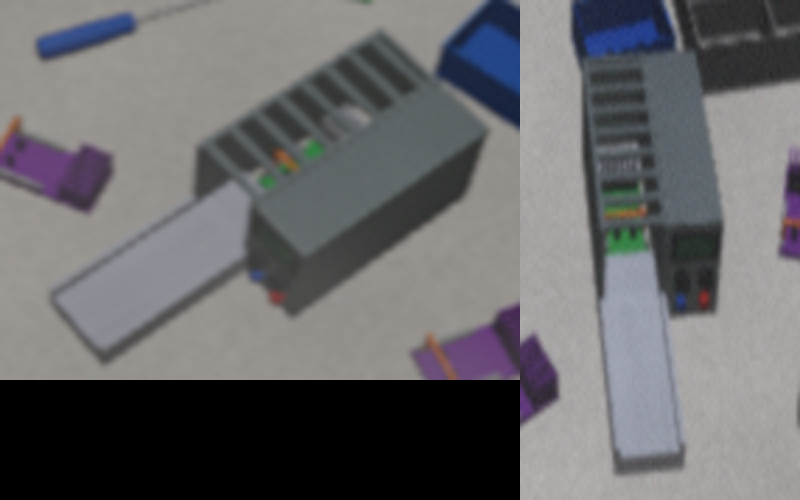

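```bash
python3 - <<'E'
from h import *
L=lambda x,y:(x/4+230,y/4+140)
S=lambda x,y:((x-520)/2.8+225,y/4+110)
P={"bl":(L(378,30),S(585,58)),"br":(L(487,130),S(692,53)),"fr":(L(258,207),S(720,218)),"trayL":(L(53,297),S(613,458)),"trayR":(L(105,352),S(683,455)),"bar":(L(287,160),S(625,212))}
for k,(a,b) in P.items():
    X,e=tri(a,b);z={"t":.032,"b":.11,"f":.11}[k[0]] if k!="bar" else .042
    print(k,X.round(3),round(e,4),onz("scene",[a],z).round(3)[0],onz("side",[b],z).round(3)[0])
# handle by yellow in side/scene (centre of fin top z~.055)
for z in (.03,.055):print("handle",onz("scene",[(131,251)],z).round(3),onz("side",[(235,345)],z).round(3))
print(onz("scene",[(184,290)],.035).round(3),onz("side",[(316,315)],.035).round(3))
E
```

```text
bl [0.569 0.332 0.114] 0.0015 [0.567 0.335 0.11 ] [0.57  0.335 0.11 ]
br [0.705 0.328 0.104] 0.0011 [0.707 0.325 0.11 ] [0.703 0.321 0.11 ]
fr [0.665 0.076 0.167] 0.0297 [0.631 0.12  0.11 ] [0.688 0.114 0.11 ]
trayL [ 0.539 -0.031  0.013] 0.0021 [ 0.548 -0.039  0.032] [ 0.535 -0.045  0.032]
trayR [ 0.614 -0.037  0.015] 0.0069 [ 0.618 -0.04   0.032] [ 0.611 -0.055  0.032]
bar [0.593 0.199 0.056] 0.0078 [0.585 0.21  0.042] [0.598 0.208 0.042]
handle [[ 0.408 -0.408  0.03 ]] [[ 0.407 -0.41   0.03 ]]
handle [[ 0.422 -0.409  0.055]] [[ 0.406 -0.421  0.055]]
[[ 0.634 -0.354  0.035]] [[ 0.627 -0.368  0.035]]
```

Emit:
step_arm(commands=[85,0.08,0.07,-0.02,0,0,-0.01,85,0.16,0.15,-0.03,0,0,-0.02,85,0.24,0.23,-0.05,0,0,-0.035,85,0.29,0.275,-0.06,0,0,-0.045,85,0.303,0.288,-0.067,0,0,-0.047,85,0.303,0.288,-0.067,0,0,-0.047,85,0.303,0.288,-0.067,0,0,-0.047,85,0.303,0.288,-0.067,0,0,-0.047,85,0.303,0.288,-0.067,0,0,-0.047,85,0.303,0.288,-0.067,0,0,-0.047], squeeze=90)

```text
clock: 1.35
position: [0.4075, -0.4103, 0.1912]
ee_rot: [0.994, 0.111, 0.0, 0.0]
ft_force: [0.6, 0.5, -0.3]
grip_width: 0.995
grasp_force: 0.0
```

```bash
cat > yel.py <<'E'
from h import *
import pickle,sys
n=sys.argv[1];o=get_obs();im=camera("wrist")[:,:,::-1].copy();cv2.imwrite(f"pics/{n}.png",im);pickle.dump(o,open(f"pics/{n}.pkl","wb"))
print(o["clock"],o["position"].round(4),o["ee_rot"].round(4),"yaw",np.degrees(2*np.arctan2(o["ee_rot"][1],o["ee_rot"][0])))
hsv=cv2.cvtColor(im,cv2.COLOR_BGR2HSV);m=cv2.inRange(hsv,(22,110,60),(36,255,255))
for k in cv2.findContours(m,0,2)[0]:
    if cv2.contourArea(k)>200:
        b=cv2.boxPoints(cv2.minAreaRect(k));print(b.round().tolist(),onz("wrist",b,.009,o)[:,:2].round(4).tolist(),onz("wrist",b,.055,o)[:,:2].round(4).tolist())
E
python3 yel.py w1
```

```text
1.35 [ 0.4075 -0.4103  0.1912] [9.939e-01 1.106e-01 0.000e+00 1.000e-04] yaw 12.696695490385753
[[230.0, 110.0], [265.0, 110.0], [265.0, 222.0], [230.0, 222.0]] [[0.4527, -0.3786], [0.4603, -0.4123], [0.3423, -0.4405], [0.3338, -0.4028]] [[0.458, -0.3805], [0.4645, -0.4094], [0.3632, -0.4336], [0.3559, -0.4013]]
```

View pics/w1.png

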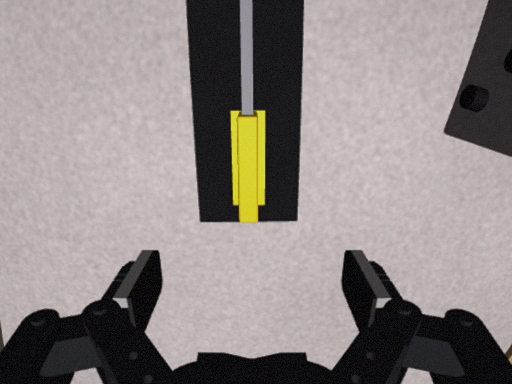

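```bash
python3 - <<'E'
from h import *
import pickle
o=pickle.load(open("pics/w1.pkl","rb"))
for z,px in((.055,[(248.5,115),(248.5,222)]),(.009,[(248,110),(248.5,205)]),(.041,[(246.5,2),(248,113)])):
    q=onz("wrist",px,z,o);d=q[0]-q[1];print(z,q.mean(0).round(4),np.linalg.norm(d).round(4),np.degrees(np.arctan2(d[1],d[0])))
q=onz("wrist",[(187,0),(303,0),(200,221),(297,221)],.003,o);print(q.round(4))
E
```

```text
0.055 [ 0.4086 -0.4075  0.055 ] 0.0999 12.530778278130839
0.009 [ 0.4074 -0.4071  0.009 ] 0.101 12.813491910025467
0.041 [ 0.5016 -0.3856  0.041 ] 0.091 13.319910543737938
[[ 0.5432 -0.3186  0.003 ]
 [ 0.5667 -0.4236  0.003 ]
 [ 0.3247 -0.3698  0.003 ]
 [ 0.3486 -0.4763  0.003 ]]
```

Emit:
step_arm(commands=[85,0.001,0.005,-0.08,0,0,0,85,0.001,0.005,-0.16,0,0,0,85,0.001,0.005,-0.24,0,0,0,85,0.001,0.005,-0.275,0,0,0,85,0.001,0.005,-0.285,0,0,0,40,0.001,0.005,-0.285,0,0,0,0,0.001,0.005,-0.285,0,0,0,0,0.001,0.005,-0.285,0,0,0,0,0.001,0.005,-0.285,0,0,0,0,0.001,0.005,-0.285,0,0,0], squeeze=100)

```text
clock: 2.65
position: [0.4087, -0.4074, 0.021]
ee_rot: [0.994, 0.111, 0.0, 0.001]
ft_force: [-0.7, 0.4, 5.8]
grip_width: 0.191
grasp_force: 98.5
```

Emit:
step_arm(commands=[0,0,0,0.05,0,0,0,0,0,0.02,0.13,0,0,0.02,0,0.02,0.08,0.22,0,0,0.06,0,0.05,0.16,0.3,0,0,0.11,0,0.08,0.25,0.36,0,0,0.16,0,0.12,0.34,0.41,0,0,0.21,0,0.15,0.43,0.44,0,0,0.26,0,0.19,0.52,0.467,0,0,0.31,0,0.22,0.61,0.467,0,0,0.355,0,0.26,0.7,0.467,0,0,0.4])

```text
clock: 3.9
position: [0.5624, 0.0097, 0.3008]
ee_rot: [0.737, 0.675, 0.0, 0.001]
ft_force: [1.0, -1.5, -4.2]
grip_width: 0.193
grasp_force: 97.9
```

```bash
python3 - <<'E'
from h import *
o=get_obs();print({k:np.round(v,3) for k,v in o.items()})
for n in ("wrist","side"):cv2.imwrite(f"pics/{n}2.png",camera(n)[:,:,::-1])
E
```

```text
{'clock': np.float64(3.9), 'joint_pos': array([ 0.438,  0.22 , -0.631,  1.493,  0.131,  1.47 , -0.283]), 'joint_velocities': array([-0.662,  0.522, -0.415, -0.482,  0.356,  0.106,  0.067]), 'tau': array([  4.191, -57.535,  -4.468, -38.367,  -1.196,   0.099,  -0.114]), 'position': array([0.562, 0.01 , 0.301]), 'ee_rot': array([0.737, 0.675, 0.   , 0.001]), 'ft_force': array([ 1.041, -1.528, -4.186]), 'torque': array([-0.106, -0.099, -0.011]), 'grasp_force': np.float64(97.871), 'grip_width': np.float64(0.193)}
```

View pics/wrist2.png

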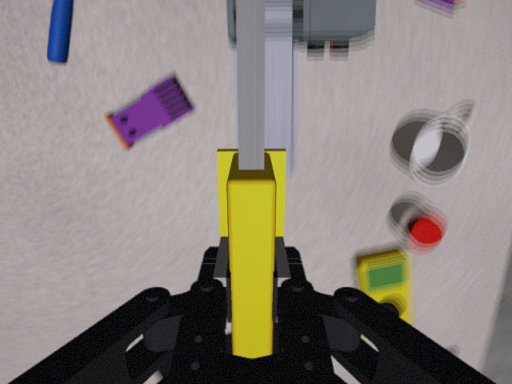

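Emit:
step_arm(commands=[0,0,0.06,0,0,0,0,0,0,0.12,0,0,0,0,0,-0.01,0.167,0,0,0,0,0,-0.01,0.167,0,0,0,0,0,-0.01,0.167,0,0,0,0,0,-0.01,0.167,0,0,0,0,0,-0.01,0.167,0,0,0,0,0,-0.01,0.167,0,0,0,0,0,-0.01,0.167,0,0,0,0,0,-0.01,0.167,0,0,0,0])

```text
clock: 5.25
position: [0.5561, 0.1081, 0.3003]
ee_rot: [0.739, 0.674, 0.0, 0.0]
ft_force: [0.1, -0.2, -2.4]
grip_width: 0.195
grasp_force: 98.2
```

```bash
python3 - <<'E'
from h import *
import pickle
o=get_obs();im=camera("wrist")[:,:,::-1].copy();pickle.dump(o,open("pics/w3.pkl","wb"));cv2.imwrite("pics/w3.png",im)
print({k:np.round(v,3) for k,v in o.items()})
c=im[0:200,170:440];cv2.imwrite("pics/w3c.png",cv2.resize(c,None,fx=2.9,fy=2.9,interpolation=2))
hsv=cv2.cvtColor(im,cv2.COLOR_BGR2HSV);m=cv2.inRange(hsv,(3,130,90),(17,255,255))
for k in cv2.findContours(m,0,2)[0]:
    if cv2.contourArea(k)>3: print(cv2.boundingRect(k),k.reshape(-1,2).mean(0),onz("wrist",[k.reshape(-1,2).mean(0)],.042,o).round(4))
E
```

```text
{'clock': np.float64(5.25), 'joint_pos': array([ 0.305,  0.241, -0.689,  1.481,  0.153,  1.475, -0.477]), 'joint_velocities': array([-0.003,  0.001,  0.001,  0.001,  0.   ,  0.001,  0.001]), 'tau': array([ 5.0000e-02, -5.0733e+01, -5.7210e+00, -4.0743e+01, -6.1000e-02,
       -3.9000e-02,  1.0000e-03]), 'position': array([0.556, 0.108, 0.3  ]), 'ee_rot': array([0.739, 0.674, 0.   , 0.   ]), 'ft_force': array([ 0.051, -0.221, -2.428]), 'torque': array([-0.091,  0.034, -0.085]), 'grasp_force': np.float64(98.183), 'grip_width': np.float64(0.195)}
(125, 190, 22, 31) [134.45945946 203.62162162] [[0.3916 0.043  0.042 ]]
(432, 73, 35, 16) [449.22222222  80.25925926] [[0.8058 0.1681 0.042 ]]
(265, 58, 36, 5) [281.25  60.5 ] [[0.6001 0.2049 0.042 ]]
```

View pics/w3c.png

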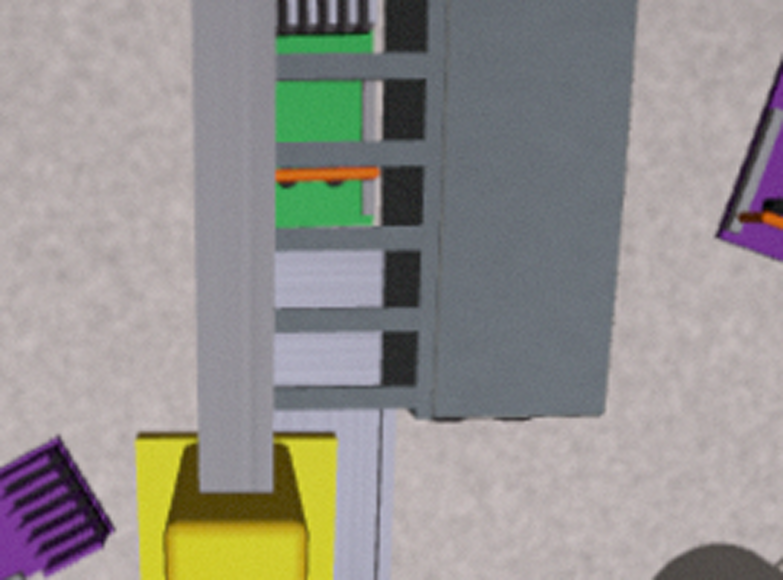

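```bash
python3 - <<'E'
from h import *
import pickle
o=pickle.load(open("pics/w3.pkl","rb"))
def w(pts,z):return onz("wrist",[(x/2.9+170,y/2.9) for x,y in pts],z,o)[:,:2]
def ang(q):d=q[0]-q[1];return np.degrees(np.arctan2(d[1],d[0]))
e=w([(637,0),(605,415)],.11);print("chassis right edge",e.round(4),ang(e))
s=w([(428,20),(417,385)],.105);print("bay right wall y-33",s.round(4),ang(s))
f=w([(605,416),(433,418)],.11);print("front edge",f.round(4),ang(f)+90)
b=w([(378,172),(275,176)],.0425);print("bar",b.round(4),ang(b)+90)
m=w([(372,228),(277,229)],.016);print("mod front",m.round(4),ang(m)+90)
m=w([(382,80),(378,215)],.022);print("mod right rail outer",m.round(4),ang(m))
m=w([(394,410),(390,560)],.032);print("tray rim outer?",m.round(4),ang(m));
m=w([(381,410),(376,560)],.032);print("tray rim inner?",m.round(4),ang(m));
m=w([(380,30),(382,12)],.042);print("heat sink right",m.round(4))
E
```

```text
chassis right edge [[0.7009 0.2507]
 [0.6914 0.1124]] 86.07014845839909
bay right wall y-33 [[0.6325 0.2494]
 [0.6237 0.1282]] 85.85797265542749
front edge [[0.6914 0.112 ]
 [0.6282 0.1166]] 85.82254630389086
bar [[0.6224 0.2044]
 [0.581  0.2064]] 87.2520395361803
mod front [[0.6224 0.1821]
 [0.5812 0.1852]] 85.63671851728576
mod right rail outer [[0.6291 0.2415]
 [0.6245 0.1874]] 85.09307254839567
tray rim outer? [[0.626  0.1041]
 [0.6214 0.0333]] 86.26593486110886
tray rim inner? [[0.6203 0.1046]
 [0.6149 0.0339]] 85.63532770821348
heat sink right [[0.6263 0.2577]
 [0.6275 0.2642]]
```

Emit:
step_arm(commands=[0,0.002,-0.09,0,0,0,0.0056,0,0.006,-0.19,0,0,0,0.0056,0,0.012,-0.29,0,0,0,0.0056,0,0.018,-0.37,-0.05,0,0,0.0056,0,0.0227,-0.42,-0.13,0,0,0.0056,0,0.0227,-0.431,-0.22,0,0,0.0056,0,0.0227,-0.431,-0.31,0,0,0.0056,0,0.0227,-0.431,-0.365,0,0,0.0056,0,0.0227,-0.431,-0.379,0,0,0.0056,0,0.0227,-0.431,-0.379,0,0,0.0056])

```text
clock: 6.55
position: [0.5702, -0.1504, 0.0736]
ee_rot: [0.733, 0.68, 0.0, 0.0]
ft_force: [0.1, 0.4, -1.0]
grip_width: 0.197
grasp_force: 98.0
```

```bash
python3 - <<'E'
from h import *
import pickle
o=get_obs();im=camera("wrist")[:,:,::-1].copy();pickle.dump(o,open("pics/w4.pkl","wb"));cv2.imwrite("pics/w4.png",im)
s=camera("side")[:,:,::-1].copy();cv2.imwrite("pics/s4.png",s)
print(o["clock"],o["position"],"yaw",np.degrees(2*np.arctan2(o["ee_rot"][1],o["ee_rot"][0])))
def w(pts,z,ob):return onz("wrist",[(x/2.9+170,y/2.9) for x,y in pts],z,ob)[:,:2]
b=pickle.load(open("pics/w3.pkl","rb"));q=w([(193,0),(275,0),(198,485),(273,485)],.320,b)
a,c=(q[0]+q[1])/2,(q[2]+q[3])/2;print("shaft",np.degrees(np.arctan2(*(a-c)[::-1])),np.linalg.norm(q[0]-q[1]),np.linalg.norm(q[2]-q[3]))
# predicted blade tip etc in side
u=np.array([np.cos(np.radians(85.9)),np.sin(np.radians(85.9)),0]);g=o["position"].copy()
p=[g+u*.230+[0,0,.02],g+u*.23+[0,0,-.018]];print(proj("side",p).round(1),proj("scene",p).round(1))
t=cv2.resize(s[120:270,215:325],None,fx=3.5,fy=3.5,interpolation=2);t2=cv2.resize(im,(400,300));out=np.zeros((525,790,3),np.uint8);out[:,:385]=t;out[:300,390:]=t2
cv2.imwrite("pics/c4.png",out)
E
```

```text
6.55 [ 0.57021274 -0.15038352  0.0735776 ] yaw 85.74206360643382
shaft 84.88389498812106 0.00974737682523236 0.010199488857444395
[[267.4 179.6]
 [266.9 187.9]] [[276.4 192.8]
 [275.9 198.6]]
```

View pics/c4.png

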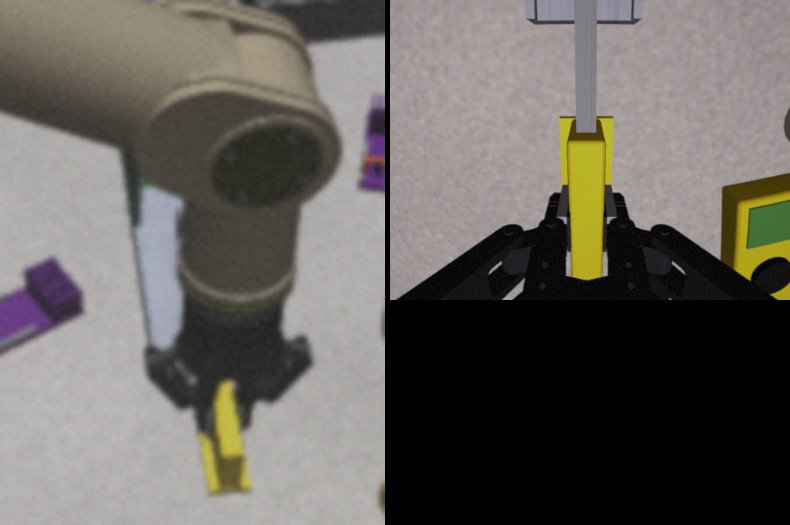

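```bash
python3 - <<'E'
from h import *
s=camera("scene")[:,:,::-1].copy();cv2.imwrite("pics/sc4.png",s)
t=cv2.resize(s[165:245,225:325],None,fx=7,fy=7,interpolation=2);cv2.imwrite("pics/c5.png",t)
E
```

```text
(no output)
```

View pics/c5.png

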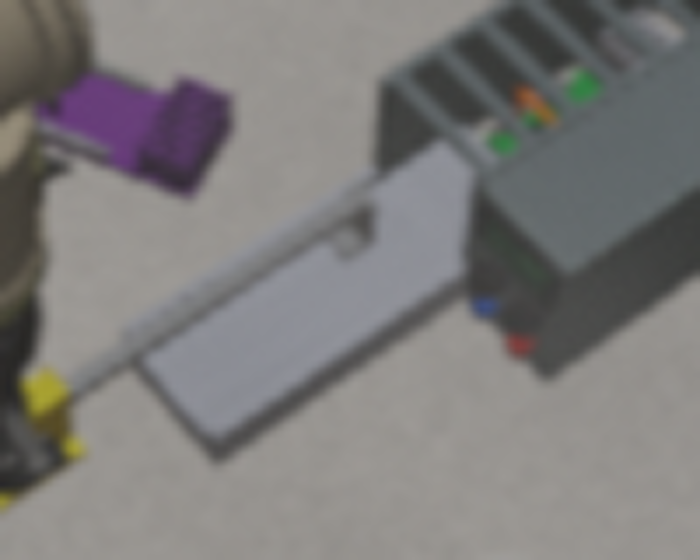

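Emit:
step_arm(commands=[0,0.003,0.04,0,0,0,0,0,0.006,0.085,0,0,0,0,0,0.01,0.135,0,0,0,0,0,0.0135,0.185,0,0,0,0,0,0.017,0.235,0,0,0,0,0,0.0188,0.2627,0,0,0,0,0,0.0188,0.2627,0,0,0,0,0,0.0188,0.2627,-0.02,0,0,0,0,0.0188,0.2627,-0.04,0,0,0,0,0.0188,0.2627,-0.046,0,0,0])

```text
clock: 7.95
position: [0.5801, 0.0062, 0.0437]
ee_rot: [0.733, 0.68, -0.001, -0.001]
ft_force: [-1.2, 0.0, -2.1]
grip_width: 0.199
grasp_force: 98.1
```

Emit:
step_arm(commands=[0,-0.001,-0.012,0,0,0,0,0,-0.002,-0.024,0,0,0,0,0,-0.0023,-0.0316,0,0,0,0,0,-0.0023,-0.0316,0.006,0,0,0,0,-0.0023,-0.0316,0.012,0,0,0,0,-0.0023,-0.0316,0.018,0,0,0,0,-0.0023,-0.0316,0.024,0,0,0,0,-0.0023,-0.0316,0.03,0,0,0,0,-0.0023,-0.0316,0.037,0,0,0,0,-0.0023,-0.0316,0.037,0,0,0])

```text
clock: 9.2
position: [0.5799, -0.0119, 0.0679]
ee_rot: [0.733, 0.68, 0.0, 0.0]
ft_force: [0.5, 0.3, -3.6]
grip_width: 0.196
grasp_force: 97.9
```

```bash
python3 - <<'E'
from h import *
o=get_obs();print({k:np.round(o[k],3) for k in("clock","position","ft_force","torque")})
s=camera("scene")[:,:,::-1].copy();cv2.imwrite("pics/sc6.png",s)
a=cv2.imread("pics/sc4.png")
f=lambda s:cv2.resize(s[155:215,275:340],None,fx=6,fy=6,interpolation=2)
cv2.imwrite("pics/c6.png",np.hstack([f(a),f(s)]))
E
```

```text
{'clock': np.float64(9.2), 'position': array([ 0.58 , -0.012,  0.068]), 'ft_force': array([ 0.528,  0.316, -3.571]), 'torque': array([-0.538,  0.077,  0.029])}
```

View pics/c6.png

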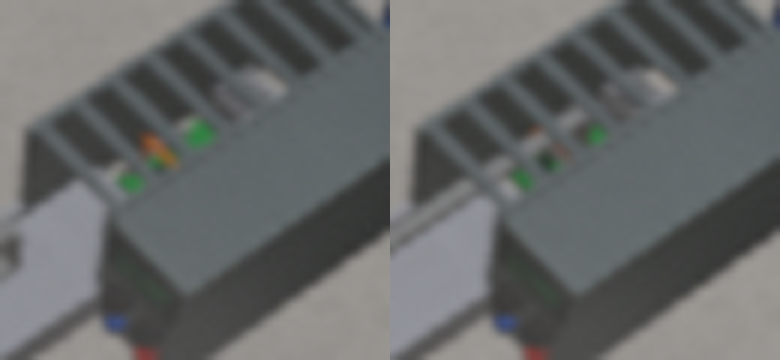

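Emit:
step_arm(commands=[0,0,0,0.005,0,0,0,0,-0.0003,-0.004,0.005,0,0,0,0,-0.0008,-0.011,0.005,0,0,0,0,-0.0015,-0.02,0.006,0,0,0,0,-0.0021,-0.03,0.007,0,0,0,0,-0.0028,-0.04,0.008,0,0,0,0,-0.0035,-0.05,0.009,0,0,0,0,-0.0043,-0.06,0.01,0,0,0,0,-0.005,-0.07,0.01,0,0,0,0,-0.0054,-0.075,0.01,0,0,0])

```text
clock: 10.5
position: [0.5764, -0.0573, 0.0735]
ee_rot: [0.733, 0.68, -0.0, 0.0]
ft_force: [-0.1, 1.1, -5.3]
grip_width: 0.2
grasp_force: 97.9
```

```bash
cat > st.py <<'E'
from h import *
o=get_obs();u=np.array([.0715,.9974]);d=o["position"][:2]-[.589,.119]
print({k:np.round(o[k],3) for k in("clock","position","ft_force","torque")},"inst",(d@u).round(4),(d@[-u[1],u[0]]).round(4),"fx_inst",(o["ft_force"][:2]@u).round(2))
m=None
for n in("scene","side"):
    im=camera(n)[:,:,::-1].copy();cv2.imwrite(f"pics/{n}_{o['clock']:.2f}.png",im)
    h=cv2.cvtColor(im,cv2.COLOR_BGR2HSV);m=cv2.inRange(h,(50,90,60),(75,255,255))
    x0,y0,x1,y1={"scene":(240,160,345,235),"side":(245,110,300,240)}[n]
    c=cv2.findNonZero(m[y0:y1,x0:x1])
    if c is not None:
        c=c.reshape(-1,2)+[x0,y0];w=onz(n,c,.03);q=(w[:,:2]-[.589,.119])@u;print(n,"green n",len(c),"inst x",np.percentile(q,[2,50,98]).round(3))
E
python3 st.py
```

```text
{'clock': np.float64(10.5), 'position': array([ 0.576, -0.057,  0.073]), 'ft_force': array([-0.14 ,  1.091, -5.299]), 'torque': array([-0.398,  0.026, -0.05 ])} inst -0.1768 -0.0 fx_inst 1.08
scene green n 30 inst x [0.023 0.031 0.09 ]
side green n 26 inst x [0.026 0.04  0.064]
```

Emit:
step_arm(commands=[0,-0.0004,-0.005,0,0,0,0,0,-0.0008,-0.011,0.001,0,0,0,0,-0.0013,-0.018,0.002,0,0,0,0,-0.0018,-0.025,0.003,0,0,0,0,-0.0023,-0.032,0.004,0,0,0,0,-0.0028,-0.039,0.005,0,0,0,0,-0.0033,-0.046,0.006,0,0,0,0,-0.0038,-0.053,0.007,0,0,0,0,-0.0043,-0.06,0.007,0,0,0,0,-0.0043,-0.06,0.007,0,0,0])

```text
clock: 11.85
position: [0.5738, -0.0934, 0.0777]
ee_rot: [0.733, 0.68, -0.0, 0.0]
ft_force: [-0.1, -0.1, -4.1]
grip_width: 0.197
grasp_force: 98.0
```

```bash
python3 st.py
```

```text
{'clock': np.float64(11.85), 'position': array([ 0.574, -0.093,  0.078]), 'ft_force': array([-0.112, -0.111, -4.06 ]), 'torque': array([-0.308,  0.004,  0.028])} inst -0.213 -0.0 fx_inst -0.12
scene green n 56 inst x [-0.005  0.006  0.063]
side green n 37 inst x [-0.002  0.026  0.06 ]
```

Emit:
step_arm(commands=[0,-0.0005,-0.007,0,0,0,0,0,-0.001,-0.014,0,0,0,0,0,-0.001,-0.014,-0.003,0,0,0,0,-0.001,-0.014,-0.006,0,0,0,0,-0.001,-0.014,-0.009,0,0,0,0,-0.001,-0.014,-0.012,0,0,0,0,-0.001,-0.014,-0.015,0,0,0,0,-0.001,-0.014,-0.018,0,0,0,0,-0.001,-0.014,-0.021,0,0,0,0,-0.001,-0.014,-0.023,0,0,0])

```text
clock: 13.2
position: [0.5733, -0.101, 0.0639]
ee_rot: [0.733, 0.68, 0.0, -0.0]
ft_force: [0.3, 0.1, -1.2]
grip_width: 0.197
grasp_force: 98.1
```

```bash
python3 st.py
```

```text
{'clock': np.float64(13.2), 'position': array([ 0.573, -0.101,  0.064]), 'ft_force': array([ 0.261,  0.139, -1.236]), 'torque': array([-0.075, -0.023,  0.055])} inst -0.2205 -0.0001 fx_inst 0.16
scene green n 74 inst x [-0.024 -0.008  0.04 ]
side green n 60 inst x [-0.027  0.03   0.05 ]
```

Emit:
step_arm(commands=[0,0,0,-0.003,0,0,0,0,-0.0005,-0.007,-0.003,0,0,0,0,-0.0013,-0.018,-0.003,0,0,0,0,-0.002,-0.029,-0.003,0,0,0,0,-0.0029,-0.04,-0.003,0,0,0,0,-0.0037,-0.051,-0.003,0,0,0,0,-0.0045,-0.062,-0.003,0,0,0,0,-0.0053,-0.073,-0.003,0,0,0,0,-0.006,-0.084,-0.003,0,0,0,0,-0.0069,-0.095,-0.003,0,0,0])

```text
clock: 14.55
position: [0.5691, -0.1586, 0.0621]
ee_rot: [0.733, 0.68, 0.0, 0.0]
ft_force: [-0.9, 2.6, -1.8]
grip_width: 0.198
grasp_force: 98.1
```

```bash
python3 st.py
```

```text
{'clock': np.float64(14.55), 'position': array([ 0.569, -0.159,  0.062]), 'ft_force': array([-0.918,  2.586, -1.821]), 'torque': array([ 0.267, -0.032, -0.046])} inst -0.2783 0.0 fx_inst 2.51
scene green n 145 inst x [-0.071 -0.019  0.003]
side green n 66 inst x [-0.076 -0.024 -0.001]
```

Emit:
step_arm(commands=[0,-0.0006,-0.009,0,0,0,0,0,-0.0014,-0.02,0,0,0,0,0,-0.0022,-0.031,0,0,0,0,0,-0.003,-0.042,0,0,0,0,0,-0.0038,-0.053,0,0,0,0,0,-0.0046,-0.064,0,0,0,0,0,-0.0054,-0.075,0,0,0,0,0,-0.0062,-0.086,0,0,0,0,0,-0.0068,-0.095,0,0,0,0,0,-0.007,-0.099,0,0,0,0])

```text
clock: 15.9
position: [0.5648, -0.218, 0.0621]
ee_rot: [0.733, 0.68, -0.0, 0.0]
ft_force: [1.0, 2.4, -3.0]
grip_width: 0.194
grasp_force: 98.1
```

```bash
python3 st.py;ls pics|tail -3; python3 - <<'E'
from h import *
import glob
s=cv2.imread(sorted(glob.glob("pics/scene_1*"))[-1])[165:245,225:325];t=cv2.imread(sorted(glob.glob("pics/side_1*"))[-1])[140:240,240:310]
a=cv2.resize(s,None,fx=4.5,fy=4.5,interpolation=2);b=cv2.resize(t,None,fx=4.5,fy=4.5,interpolation=2);o=np.zeros((450,765,3),np.uint8);o[:360,:450]=a;o[:,450:]=b;cv2.imwrite("pics/c7.png",o)
E
```

```text
{'clock': np.float64(15.9), 'position': array([ 0.565, -0.218,  0.062]), 'ft_force': array([ 0.979,  2.428, -2.955]), 'torque': array([ 0.273, -0.023, -0.025])} inst -0.3379 0.0 fx_inst 2.49
scene green n 166 inst x [-0.131 -0.081 -0.057]
side green n 73 inst x [-0.134 -0.102 -0.063]
w4.pkl
w4.png
wrist2.png
```

View pics/c7.png

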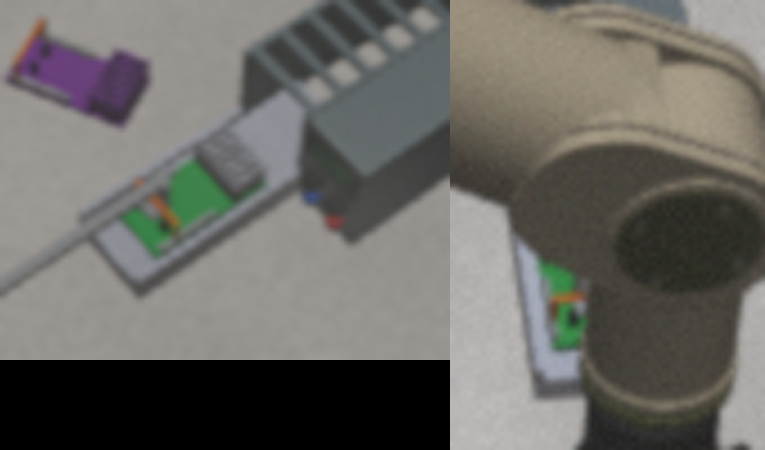

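Emit:
step_arm(commands=[0,0.0012,0.017,0,0,0,0,0,0.0024,0.0333,0,0,0,0,0,0.0024,0.0333,0,0,0,0,0,0.0024,0.0333,0.03,0,0,0,0,0.0024,0.0333,0.08,0,0,0,0,0.0024,0.0333,0.16,0,0,0,0,-0.03,0.01,0.24,0,0,-0.05,0,-0.07,-0.06,0.25,0,0,-0.1,0,-0.11,-0.12,0.25,0,0,-0.155,0,-0.15,-0.18,0.25,0,0,-0.21])

```text
clock: 17.25
position: [0.4741, -0.327, 0.2139]
ee_rot: [0.915, 0.403, 0.0, 0.001]
ft_force: [-0.6, -0.6, -2.0]
grip_width: 0.201
grasp_force: 98.3
```

```bash
python3 st.py; python3 -c "
from h import *
o=get_obs();print(np.degrees(2*np.arctan2(o['ee_rot'][1],o['ee_rot'][0])))"
```

```text
{'clock': np.float64(17.25), 'position': array([ 0.474, -0.327,  0.214]), 'ft_force': array([-0.558, -0.61 , -1.999]), 'torque': array([-0.085,  0.048, -0.025])} inst -0.4531 0.0828 fx_inst -0.65
scene green n 188 inst x [-0.132 -0.086 -0.057]
47.21064987058405
```

Emit:
step_arm(commands=[0,-0.03,-0.035,0,0,0,-0.05,0,-0.06,-0.075,0,0,0,-0.1,0,-0.09,-0.11,0,0,0,-0.15,0,-0.11,-0.1357,-0.03,0,0,-0.19,0,-0.11,-0.1357,-0.1,0,0,-0.1956,0,-0.11,-0.1357,-0.18,0,0,-0.1956,0,-0.11,-0.1357,-0.23,0,0,-0.1956,0,-0.11,-0.1357,-0.24,0,0,-0.1956,0,-0.11,-0.1357,-0.24,0,0,-0.1956,0,-0.11,-0.1357,-0.24,0,0,-0.1956])

```text
clock: 18.6
position: [0.4098, -0.4077, 0.07]
ee_rot: [0.994, 0.111, 0.001, 0.001]
ft_force: [0.1, -1.0, -1.7]
grip_width: 0.191
grasp_force: 98.0
```

```bash
python3 - <<'E'
from h import *
o=get_obs();print({k:np.round(o[k],4) for k in("clock","position","ee_rot","ft_force","torque")},np.degrees(2*np.arctan2(o['ee_rot'][1],o['ee_rot'][0])))
im=camera("wrist")[:,:,::-1].copy();cv2.imwrite("pics/w8.png",im);h=cv2.cvtColor(im,cv2.COLOR_BGR2HSV)
g=cv2.cvtColor(im,cv2.COLOR_BGR2GRAY)
# mat long edges and shaft edges on a few rows: transitions
for r in(20,60,100):
    row=cv2.GaussianBlur(g,(3,3),0)[r].astype(int);d=np.abs(row[2:]-row[:-2]);i=[k+1 for k in range(1,len(d)-1) if d[k]>25 and d[k]>=d[k-1] and d[k]>d[k+1]];print(r,i)
E
```

```text
{'clock': np.float64(18.6), 'position': array([ 0.4098, -0.4077,  0.07  ]), 'ee_rot': array([9.938e-01, 1.109e-01, 9.000e-04, 1.100e-03]), 'ft_force': array([ 0.0515, -0.9608, -1.6648]), 'torque': array([-0.0326,  0.0956, -0.012 ])} 12.735548369481396
20 [154, 235, 265, 336]
60 [156, 236, 265, 334]
100 [160, 237, 264, 332]
```

Emit:
step_arm(commands=[0,-0.002,0,-0.02,0,0,0,0,-0.002,0,-0.04,0,0,0,0,-0.002,0,-0.055,0,0,0,0,-0.002,0,-0.065,0,0,0,0,-0.002,0,-0.072,0,0,0,0,-0.002,0,-0.077,0,0,0,0,-0.002,0,-0.08,0,0,0,0,-0.002,0,-0.081,0,0,0,0,-0.002,0,-0.081,0,0,0,0,-0.002,0,-0.081,0,0,0])

```text
clock: 19.9
position: [0.4078, -0.4071, 0.021]
ee_rot: [0.994, 0.111, 0.0, 0.0]
ft_force: [-5.9, 5.1, 13.3]
grip_width: 0.196
grasp_force: 100.7
```

Emit:
step_arm(commands=[0,0,0,0.0012,0,0,0,30,0,0,0.0012,0,0,0,50,0,0,0.0012,0,0,0,70,0,0,0.0012,0,0,0,70,0,0,0.0012,0,0,0,70,0,0,0.03,0,0,0,70,0,0,0.1,0,0,0,70,0,0,0.18,0,0,0,70,0,0,0.28,0,0,0,70,0,0,0.284,0,0,0])

```text
clock: 21.15
position: [0.4098, -0.4086, 0.1965]
ee_rot: [0.994, 0.111, 0.003, 0.004]
ft_force: [-0.0, 0.1, 0.1]
grip_width: 0.82
grasp_force: 0.0
```

Emit:
step_arm(commands=[70,0,0,0.002,0,0,0,70,0,0,0.002,0,0,0,70,0,0,0.002,0,0,0,70,0,0,0.002,0,0,0,70,0,0,0.002,0,0,0,70,0,0,0.002,0,0,0,70,0,0,0.002,0,0,0,70,0,0,0.002,0,0,0,70,0,0,0.002,0,0,0,70,0,0,0.002,0,0,0])

```text
clock: 22.4
position: [0.4077, -0.407, 0.1911]
ee_rot: [0.994, 0.111, 0.0, 0.0]
ft_force: [-0.6, 0.3, -0.6]
grip_width: 0.826
grasp_force: 0.0
```

```bash
python3 yel.py w9; python3 st.py; python3 - <<'E'
from h import *
a=cv2.imread("pics/scene0.png").astype(int);b=camera("scene")[:,:,::-1].astype(int)
d=(np.abs(a-b).max(2)>40).astype(np.uint8);d[:, :120]=0
for k in cv2.findContours(d,0,2)[0]:
    if cv2.contourArea(k)>8:print(cv2.boundingRect(k))
E
```

```text
22.4 [ 0.4077 -0.407   0.1911] [0.9938 0.1109 0.     0.    ] yaw 12.729676857851615
[[234.0, 111.0], [269.0, 111.0], [269.0, 223.0], [234.0, 223.0]] [[0.4529, -0.3793], [0.4605, -0.413], [0.3424, -0.4418], [0.3339, -0.4041]] [[0.4581, -0.3806], [0.4647, -0.4095], [0.3633, -0.4342], [0.356, -0.4019]]
{'clock': np.float64(22.45), 'position': array([ 0.408, -0.407,  0.191]), 'ft_force': array([-0.907, -0.243,  0.571]), 'torque': array([-0.037, -0.014,  0.058])} inst -0.5376 0.1433 fx_inst -0.31
scene green n 189 inst x [-0.132 -0.087 -0.058]
side green n 129 inst x [-0.136 -0.113 -0.058]
(251, 198, 33, 24)
(120, 191, 11, 28)
(294, 183, 5, 4)
(298, 178, 7, 6)
(305, 175, 6, 5)
(310, 171, 6, 5)
(134, 102, 6, 5)
(152, 96, 8, 9)
(137, 94, 7, 6)
(120, 69, 9, 11)
(159, 68, 7, 23)
(175, 67, 5, 33)
(149, 67, 7, 20)
(146, 38, 9, 10)
(130, 19, 14, 18)
```

```bash
python3 -c "
from workcell import *
print(hand_in())"
```

```text
the job is handed in; nothing more can be done
None
```

I handed the job in at about 22.5 s of the 51 s allowed: the module lies flat on the tray, fully out of the bay, the hook is back on its mat within about 1 mm of where it stood, and the before/after scene pictures show nothing else moved.

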